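Gauge the height of the sawn stone block

ROBOT

A 7-joint arm with a two-finger parallel gripper is mounted at the origin on a cart in front of the work surface, level with it; the furniture and walls round the work are solid. World frame = base frame: x ahead of the robot, y to its left, z up, the work surface at z = 0. Lengths are in mm, angles in rad, forces in N, time in s.
With the tool pointing down it reaches from about 400 to 875 mm from the base axis. Payload 6.5 kg.
Tool frame: the origin (TCP) lies at the very end of the fingers, on their centre line; the grasp point (between the pads) lies 19 mm behind it; z points along the fingers, y is the line along which they close (so a half turn about z gives the same grasp; the last joint's range is limited). The gripper opens to 85 mm and grips with 20 to 120 N. Pads are 22 mm wide; open, the fingers measure 114 mm over their backs; the gripper's body (76 mm by 85 mm) begins 54 mm behind the grasp point. The pads swing forward as they close: fully open they stand 13 mm farther back than shut.
Start: joints at [1.212, 0.536, -0.004, 1.538, 0.003, 1.067, -0.071], TCP at [187.608, -622.329, 231.29] pointing down, gripper open.
Joint ranges: [-2.7, 2.7], [-0.37, 2.16], [-1.27, 1.26], [0.24, 2.4], [-1.31, 4.45], [0.19, 1.91], [-2.76, 2.76]. Speed limits (rad/s): [2.39, 2.39, 3.14, 3.14, 3.14, 3.14, 3.14].

INTERFACE

Orientations are given as a unit quaternion [x, y, z, w].
In Python, from cell import robot gives the robot as it stands.
- The arm moves only by the shell command python3 -m jog 'ROWS'. ROWS is JSON, a list of rows, each a list of 7 numbers: the shift along the tool's x, y, z in units of 0.04 m (1.0 is 0.04 m), then the turn, a rotation vector about the tool's x, y, z in units of 0.08 rad (1.0 is 0.08 rad), then the gripper command: -1 is fully open, 1 is shut, values between are in proportion. A call has 1 to 8 rows; each row shifts and turns the commanded pose from where the row before left it, along the tool's axes as they then stand; what a row does not reach is not made up. A row lasts 1/10 s, in which the tool goes at most 50 mm and 8.59 degrees, less where a joint would pass 70% of its speed; a pose out of reach is approached as far as the arm can. A call with a number of a shift or a turn outside -1 to 1 is refused whole. A call with a gripper value outside its range is refused whole. The fingers move at their own pace and stop on an object; the grip force is fixed at half the most. Time passes only in rows, so rows that do not move let the fingers close. It gives the time, the measured TCP pose, the force, the opening and the grip force at its end, in the units of the state.
- robot.read_state(): the state, without advancing time (a new reading comes with each control period).
- robot.camera(name): name is "side" or "top"; returns a dict with "image" (384x512x3 uint8, red, green, blue), "fx", "fy", "cx", "cy" (pixels), "view" (4x4, takes a point from world to camera coordinates). Camera axes: x right, y up, looking along -z (the intrinsics and any distortion apply to the point x, -y, -z); pixel columns grow to the right and rows downward; lengths in mm; the calibration is good to about 2 mm. A picture is of the moment at which its call begins. There is no depth.
- robot.job_done(): hands the job in; it is judged then, once.
The state is a dict: "clock": time; "q": joint angles; "qvel": joint speeds; "joint_torque": joint torques, N m; "eef_pos": TCP position; "eef_rot": TCP orientation; "wrist_force": force on the tool from outside, world axes, zero at the start; "torque": the same for the moment, N m; "opening": finger opening in mm; "gripper_force": force on a finger pad.
Only numpy, scipy, OpenCV 4.12 (cv2) and the standard library are available. Lean on these libraries where they do the work, as an engineer would, in place of code of your own. Each camera call takes 0.05 s, during which the arm holds its last target. There are 200 camera calls.

TASK

Measure the height of the rectangular stone block (not the thin strip or the upright round core) with the bridge gauge: pick the gauge up by its black grip, carry it over and lower it astride the block until both its legs stand flat on the desk and the sprung foot in its middle rests on the block's top. Leave it standing there so that its reading can be taken; set it down gently rather than dropping it, and leave the block where it lies.

Things in the scene. Friction and masses are not known exactly. Their poses are not given: they have to be found in the camera images.
- gauge: Loose metal bridge gauge, 0.45 kg, 60 x 114 x 135 mm (own x, y, z). Legs at its +y and -y ends, each sole 60 x 12 mm, 90 mm clear between them; bridge underside 44 mm up. On top a square black grip, 28 x 28 mm, 101 to 135 mm above the origin: grasp it there, across either pair of sides. White scale on its -x face. Origin: on its middle axis, level with the soles; z up.
- plunger (a joint): Sprung sliding foot of the gauge, a 14 mm disc on a rod on the gauge's middle axis. Reads in m how far the foot is pushed up: 0 when fully down, its face 1 mm above the soles; at most 0.042. With the gauge standing it reads the part's height less 1 mm (0.021 on the block). The spring takes about 1.3 N there; the gauge's own weight is enough.
- block: Loose sawn stone block to measure: 54 x 30 x 22 mm (own x, y, z), 0.10 kg. Origin: centre of its underside, at desk level; z up, any yaw. It lies in a row, some 14 cm apart and in any order, with two other loose pieces of the same stone: a thin flat strip 60 x 26 x 9 mm and an upright round core, 28 mm across, 34 mm high.
There are look-alikes about, which are no part of the job. Leave any blue, green or red look-alike of the block alone.

How it is judged (in metres and radians):
At the end, for the whole second after the job is handed in: The gauge stands upright and at rest on the desk astride the block (soles within 4 mm of desk level, tilt under 0.08 rad), its axis within 15 mm of the block's centre, its sprung foot pressing on the block and reading 18 to 24 mm; the block lies flat within 20 mm of where it was (horizontal distance between gauge and block below 0.015 m and value of joint plunger between 0.018 and 0.024 m and contact force between gauge and block above 0.2 N and height (world z) of gauge below 0.004 m and angle between each of gauge, block's own z axis and vertical below 0.08 rad and distance of block from where it was at the start of the episode below 0.02 m and linear speed of gauge below 0.02 m/s); the robot touches nothing.
It fails at once if the gauge is dropped: it moves faster than 0.5 m/s while the fingers do not hold it (linear speed of gauge above 0.5 m/s and contact force between the fingers and gauge below 0.1 N).
It also fails if it takes over 38 s, if anything falls off the work surface, if the arm or the gripper's body presses on something with over 40 N, if the wrist force passes 120 N, or if a joint passes its speed limit or range.

## Working session

There is one attempt and no reset: what is moved stays moved. The work goes in short steps, Python scripts to look and compute and a shell command to move; the robot and the scene stay as the last step left them, time stands still between calls to the robot, and variables do not carry over. Pictures are saved under pics/ and viewed, at most 10 in all, crops included, and the job is handed in when it is done.

```bash
mkdir -p pics; cat > h.py <<'E'
import numpy as np, cv2
from cell import robot
def ray(c,u,v):
    V=np.array(c["view"]);R=V[:3,:3];o=-R.T@V[:3,3]
    d=np.array([(u-c["cx"])/c["fx"],-(v-c["cy"])/c["fy"],-1.0])
    return o,R.T@d
def plane(c,u,v,z):
    o,d=ray(c,u,v);return (o+d*(z-o[2])/d[2]).round(1)
def proj(c,p):
    V=np.array(c["view"]);q=V[:3,:3]@np.array(p,float)+V[:3,3]
    return [round(float(c["cx"]+c["fx"]*q[0]/-q[2]),1),round(float(c["cy"]-c["fy"]*q[1]/-q[2]),1)]
E
python3 - <<'E'
from h import *
for n in("top","side"):
    c=robot.camera(n);cv2.imwrite(f"pics/{n}0.png",c["image"][:,:,::-1]);print(n,{k:v for k,v in c.items() if k!="image"})
s=robot.read_state();print(s["eef_pos"],s["eef_rot"],s["clock"],s["opening"],s["wrist_force"])
E
```

```text
top {'fx': 473.1119808826337, 'fy': 473.1119808826337, 'cx': 250.0173217109259, 'cy': 184.76970417197143, 'view': array([[ 3.44697128e-03, -9.99974550e-01, -6.24649476e-03,
         2.23247532e+02],
       [ 9.88201381e-01,  2.44977248e-03,  1.53140551e-01,
        -5.32772384e+02],
       [-1.53121351e-01, -6.70066583e-03,  9.88184676e-01,
        -8.82891508e+02],
       [ 0.00000000e+00,  0.00000000e+00,  0.00000000e+00,
         1.00000000e+00]])}
side {'fx': 498.9957562969307, 'fy': 498.9957562969307, 'cx': 253.0097189486598, 'cy': 187.64747596657645, 'view': array([[ 8.29970896e-01, -5.57714550e-01, -1.01386629e-02,
        -3.11022475e+02],
       [ 2.94552715e-01,  4.22762835e-01,  8.57035754e-01,
        -2.81784862e+02],
       [-4.73695060e-01, -7.14301103e-01,  5.15157184e-01,
        -6.55074916e+02],
       [ 0.00000000e+00,  0.00000000e+00,  0.00000000e+00,
         1.00000000e+00]])}
[ 187.41321059 -621.81680489  230.50482564] [ 9.89300591e-01  1.45889498e-01 -1.76251253e-04 -7.51224337e-04] 0.1 85.31220244236518 [-0.26224052 -0.66414104  1.14960046]
```

View pics/top0.png

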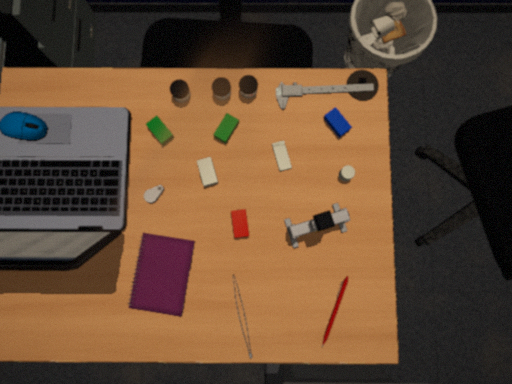

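View pics/side0.png

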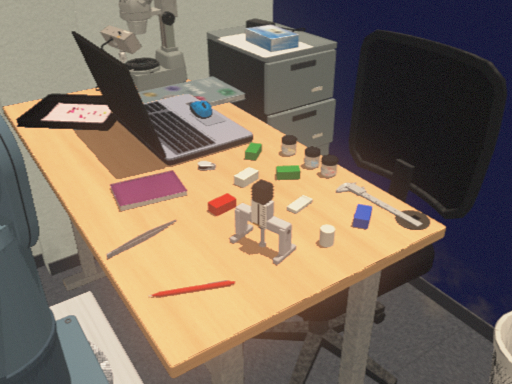

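Top view: whites at (207,172), (282,156) and the round core at (347,173). Coloured look-alikes are green at (160,130) and (227,128), blue at (337,123) and red at (240,223). The side view shows (246,177) as thick and (300,204) as thin, so the block should be top (207,172). The gauge grip is at top (323,221). I'll measure these and check with one close crop.

```bash
python3 - <<'E'
from h import *
C={n:robot.camera(n) for n in("top","side")}
t=C["top"];im=t["image"];hsv=cv2.cvtColor(im,cv2.COLOR_RGB2HSV)
m=((hsv[...,1]<75)&(hsv[...,2]>110)).astype(np.uint8);m[:100]=0;m[:,:190]=0;m[:,385:]=0;m[340:]=0
n,l,st,ce=cv2.connectedComponentsWithStats(m)
for i in range(1,n):
    if st[i,4]<40: continue
    cn=cv2.findContours((l==i).astype(np.uint8),0,1)[0][0]; r=cv2.minAreaRect(cn);b=cv2.boxPoints(r)
    for z in (0,22): print(st[i,4],ce[i].round(1),"z",z,plane(t,*r[0],z)[:2], [plane(t,*p,z)[:2].tolist() for p in b])
# dark grip
g=(im.max(2)<60).astype(np.uint8);g[:200]=0;g[245:]=0;g[:,:300]=0;g[:,350:]=0
cn=max(cv2.findContours(g,0,1)[0],key=cv2.contourArea);r=cv2.minAreaRect(cn);b=cv2.boxPoints(r)
print("grip",r,plane(t,*r[0],135),[plane(t,*p,135)[:2].tolist() for p in b])
s=C["side"]["image"]
a=cv2.resize(im[110:250,190:370],(540,420),interpolation=2);d=cv2.resize(s[160:270,215:355],(535,420),interpolation=2)
cv2.imwrite("pics/crop.png",np.hstack([a[:, :400] if 0 else cv2.resize(a,(400,311)),cv2.resize(d,(396,311))])[:,:,::-1])
E
```

```text
55 [282.2 102.9] z 0 [711.3 158.6] [[719.0, 166.9], [719.0, 150.1], [703.7, 150.3], [703.7, 167.0]]
55 [282.2 102.9] z 22 [703.9 160. ] [[711.4, 168.1], [711.4, 151.7], [696.5, 151.8], [696.5, 168.2]]
330 [281.4 155.6] z 0 [600.1 160.8] [[625.3, 180.6], [632.4, 157.1], [575.2, 141.1], [568.2, 164.4]]
330 [281.4 155.6] z 22 [595.3 162.1] [[619.9, 181.5], [626.8, 158.5], [571.0, 142.9], [564.1, 165.7]]
368 [206.8 171.4] z 0 [566.7 314.4] [[589.1, 336.4], [597.5, 308.2], [544.5, 292.5], [536.3, 320.5]]
368 [206.8 171.4] z 22 [562.7 312.2] [[584.6, 333.7], [592.7, 306.2], [541.0, 290.8], [532.9, 318.1]]
136 [347.3 171.9] z 0 [565.6  25.4] [[565.5, 42.8], [583.3, 24.9], [565.6, 8.0], [547.9, 25.9]]
136 [347.3 171.9] z 22 [561.5  29.9] [[561.5, 46.9], [578.9, 29.4], [561.6, 12.9], [544.3, 30.3]]
229 [339.6 214.4] z 0 [482.7  44. ] [[498.9, 63.8], [505.6, 30.9], [466.5, 24.2], [459.9, 56.9]]
229 [339.6 214.4] z 22 [480.5  48. ] [[496.4, 67.4], [502.9, 35.2], [464.8, 28.7], [458.3, 60.7]]
253 [297.8 227.7] z 0 [450.7 130.2] [[468.8, 154.2], [468.9, 105.8], [432.8, 106.3], [432.6, 154.5]]
253 [297.8 227.7] z 22 [449.3 132.2] [[467.0, 155.7], [467.1, 108.4], [431.8, 108.9], [431.6, 156.0]]
grip ((323.1999816894531, 221.10003662109375), (16.127614974975586, 18.657434463500977), 71.56504821777344) [454.3  97.2 135. ] [[462.4, 116.8], [472.7, 85.9], [446.2, 77.6], [435.9, 108.4]]
```

View pics/crop.png

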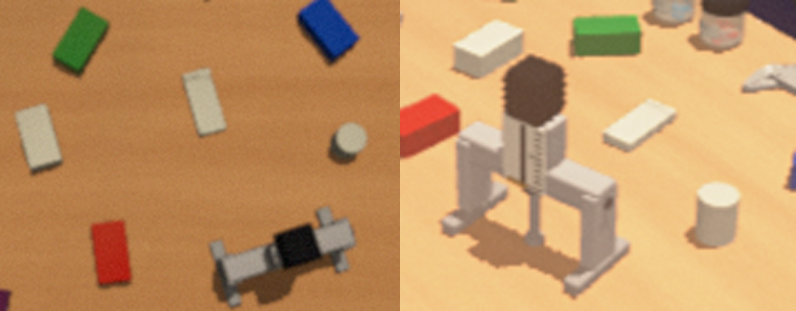

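The crop confirms it: the block is at crop left (38,137) and right (489,47), where it stands tall. The strip at right (640,125) is thin, and the core is at right (717,215). Next I'll get the silhouette centres from both views.

```bash
cat >> h.py <<'E'
def cent(c,m,box,z):
    m=m.astype(np.uint8);k=np.zeros_like(m);x0,y0,x1,y1=box;k[y0:y1,x0:x1]=m[y0:y1,x0:x1]
    cn=max(cv2.findContours(k,0,1)[0],key=cv2.contourArea);q=np.zeros_like(k);cv2.drawContours(q,[cn],-1,1,-1)
    M=cv2.moments(q,True);u,v=M["m10"]/M["m00"],M["m01"]/M["m00"];return (u,v),int(M["m00"]),plane(c,u,v,z)
def toolxy(p,s):
    from scipy.spatial.transform import Rotation as R
    d=np.array(p,float)-s["eef_pos"];return (R.from_quat(s["eef_rot"]).inv().apply(d)/40).round(2)
def white(im): h=cv2.cvtColor(im,cv2.COLOR_RGB2HSV);return (h[...,1]<80)&(h[...,2]>75)
E
python3 - <<'E'
from h import *
t=robot.camera("top");s=robot.camera("side")
print("grip top",cent(t,t["image"].max(2)<60,(305,205,342,238),118))
print("grip side",cent(s,s["image"].max(2)<90,(245,175,280,208),118))
print("block top",cent(t,white(t["image"]),(190,150,225,195),11))
print("block side",cent(s,white(s["image"]),(225,160,265,195),11))
print(toolxy([454,97,231],robot.read_state()))
E
```

```text
grip top ((323.42160278745644, 221.05574912891987), 287, array([455.7,  94.3, 118. ]))Traceback (most recent call last):
  File "<stdin>", line 4, in <module>
  File "h.py", line 14, in cent
    cn=max(cv2.findContours(k,0,1)[0],key=cv2.contourArea);q=np.zeros_like(k);cv2.drawContours(q,[cn],-1,1,-1)
ValueError: max() iterable argument is empty
```

```bash
python3 -m jog '[[1,-0.4,0,0,0,0,-1],[1,-0.5,0,0,0,0,-1],[1,-0.5,0,0,0,0,-1],[1,-0.6,0,0,0,0,-1],[0.8,-0.9,0,0,0,0,-1],[0.8,-0.9,0,0,0,0,-1],[0.8,-0.9,0,0,0,0,-1],[0.8,-0.9,0,0,0,0,-1]]'
```

```text
clock: 1.1
eef_pos: [399.2, -322.9, 231.4]
eef_rot: [0.989, 0.146, 0.0, 0.0]
wrist_force: [0.9, -0.1, 0.0]
opening: 85.4
gripper_force: 0.0
```

```bash
python3 - <<'E'
from h import *
t=robot.camera("top");s=robot.camera("side")
h=cv2.cvtColor(s["image"],cv2.COLOR_RGB2HSV);print(s["image"][190,263],s["image"][195,258])
print("grip side",cent(s,s["image"].max(2)<s["image"][190,263].max()+35,(245,175,280,208),118))
print("block top",cent(t,white(t["image"]),(190,150,225,195),11))
print("block side",cent(s,white(s["image"]),(225,160,265,195),11))
print(toolxy([455,95,231],robot.read_state()))
E
```

```text
[100  74  57] [103  73  57]
grip side ((261.9605911330049, 191.91625615763547), 406, array([456.6,  91.5, 118. ]))
block top ((206.7835051546392, 171.49484536082474), 388, array([563.9, 312.9,  11. ]))
block side ((245.82153846153847, 176.50153846153847), 325, array([564.3, 311.3,  11. ]))
[ 4.34 -9.45  0.05]
```

```bash
python3 -m jog '[[0.5,-1,0,0,0,0,-1],[0.5,-1,0,0,0,0,-1],[0.5,-1,0,0,0,0,-1],[0.5,-1,0,0,0,0,-1],[0.5,-1,0,0,0,0,-1],[0.5,-1,0,0,0,0,-1],[0.5,-1,0,0,0,0,-1],[0.45,-1,0,0,0,0,-1]]'; python3 -m jog '[[0.4,-1,0,0,0,0,-1],[0,-0.4,0,0,0,0,-1],[0,0,0.3,0,0,0,-1],[0,0,0,0,0,0,-1]]'; python3 - <<'E'
from h import *
s=robot.read_state();print(toolxy([456,93,102],s))
c=robot.camera("side");cv2.imwrite("pics/side1.png",cv2.resize(c["image"][80:280,150:400],(750,600))[:,:,::-1])
E
```

```text
clock: 2.0
eef_pos: [458.0, 28.6, 231.6]
eef_rot: [0.989, 0.146, 0.0, 0.0]
wrist_force: [0.6, -0.1, 0.1]
opening: 85.4
gripper_force: 0.0
clock: 2.4
eef_pos: [455.8, 84.0, 217.7]
eef_rot: [0.989, 0.146, -0.001, 0.0]
wrist_force: [-0.8, -0.6, -0.5]
opening: 85.2
gripper_force: 0.0
[ 0.08 -0.21  2.89]
```

View pics/side1.png

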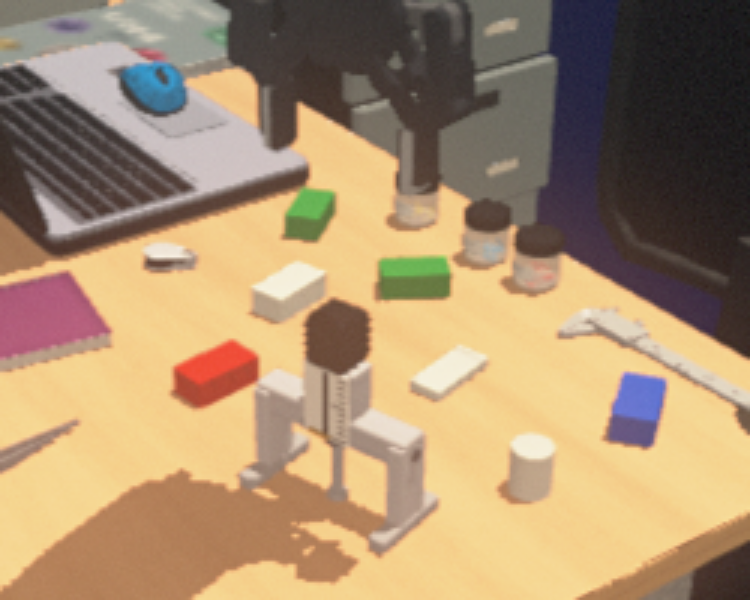

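The open gripper hangs above the gauge, with fingertips at crop (280,140) and (420,185) and the grip at (337,335). I'll descend and close.

```bash
python3 -m jog '[[0.1,-0.2,0.3,0,0,0,-1],[0,0,0.6,0,0,0,-1],[0,0,0.6,0,0,0,-1],[0,0,0.6,0,0,0,-1],[0,0,0.4,0,0,0,-1],[0,0,0,0,0,0,-1]]'; python3 - <<'E'
from h import *
s=robot.read_state();print(toolxy([456,93,102],s))
c=robot.camera("top");cv2.imwrite("pics/top2.png",cv2.resize(c["image"][150:290,240:410],(680,560))[:,:,::-1])
E
```

```text
clock: 3.05
eef_pos: [456.7, 93.4, 116.9]
eef_rot: [0.989, 0.145, -0.002, 0.0]
wrist_force: [-0.9, -0.4, -0.3]
opening: 85.6
gripper_force: 0.0
[-0.02  0.    0.37]
```

View pics/top2.png

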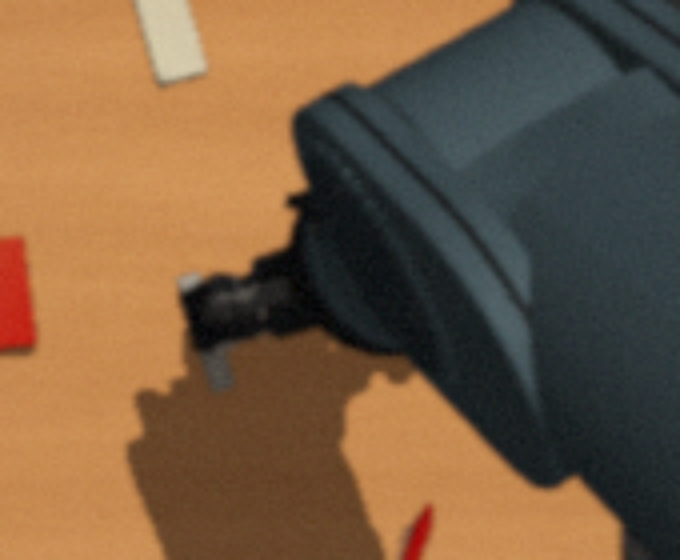

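The top view is mostly hidden by the arm. The fingers line up with the gauge's legs at crop (190,285) and (220,370). I'll go down and close.

```bash
python3 -m jog '[[0,0,0.35,0,0,0,-1],[0,0,0,0,0,0,-1],[0,0,0,0,0,0,0.3],[0,0,0,0,0,0,1],[0,0,0,0,0,0,1],[0,0,0,0,0,0,1],[0,0,0,0,0,0,1],[0,0,0,0,0,0,1]]'; python3 -m jog '[[0,0,0,0,0,0,1],[0,0,0,0,0,0,1],[0,0,0,0,0,0,1]]'
```

```text
clock: 3.9
eef_pos: [458.9, 94.5, 105.9]
eef_rot: [0.989, 0.146, 0.001, -0.0]
wrist_force: [-0.8, 0.2, 5.8]
opening: 27.4
gripper_force: 60.7
clock: 4.2
eef_pos: [458.9, 94.5, 105.9]
eef_rot: [0.989, 0.146, 0.001, -0.0]
wrist_force: [-0.9, 0.2, 6.3]
opening: 27.4
gripper_force: 60.7
```

```bash
python3 -m jog '[[0,0,-0.2,0,0,0,1],[0,0,-0.4,0,0,0,1],[0,0,-0.6,0,0,0,1],[0,0,-0.4,0,0,0,1],[0,0,0,0,0,0,1],[0,0,0,0,0,0,1]]'; python3 - <<'E'
from h import *
s=robot.read_state();print(toolxy([564,312,170],s), s["opening"])
c=robot.camera("side");cv2.imwrite("pics/side3.png",cv2.resize(c["image"][80:280,150:400],(750,600))[:,:,::-1])
E
```

```text
clock: 4.8
eef_pos: [457.7, 94.0, 168.8]
eef_rot: [0.989, 0.146, -0.0, 0.0]
wrist_force: [-0.3, 0.1, -5.1]
opening: 27.0
gripper_force: 59.7
[ 4.12 -4.45 -0.03] 27.0211003890196
```

View pics/side3.png

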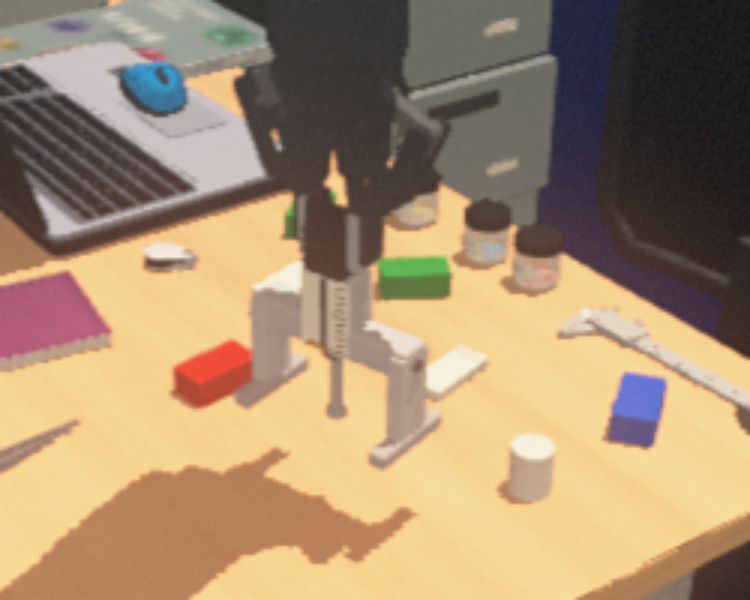

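The gauge is held upright, with the foot at crop (336,410) and the scale facing the camera. I'll carry it over the block.

```bash
python3 -m jog '[[0.3,-0.3,0,0,0,0,1],[0.6,-0.65,0,0,0,0,1],[0.8,-0.9,0,0,0,0,1],[0.8,-0.9,0,0,0,0,1],[0.8,-0.9,0,0,0,0,1],[0.6,-0.6,0,0,0,0,1],[0.25,-0.2,0,0,0,0,1],[0,0,0,0,0,0,1]]'; python3 -m jog '[[0,0,0.4,0,0,0,1],[0,0,0.2,0,0,0,1],[0,0,0,0,0,0,1],[0,0,0,0,0,0,1]]'; python3 - <<'E'
from h import *
s=robot.read_state();print(toolxy([564,312,106],s), s["opening"])
c=robot.camera("side");print(proj(c,[564,312,22]),proj(c,[*s["eef_pos"][:2],s["eef_pos"][2]-105]))
print(plane(c,262,216.7,64))
cv2.imwrite("pics/side4.png",cv2.resize(c["image"][80:240,150:350],(750,600))[:,:,::-1])
E
```

```text
clock: 5.65
eef_pos: [565.0, 314.8, 167.0]
eef_rot: [0.989, 0.147, -0.001, -0.0]
wrist_force: [0.2, -0.7, -5.4]
opening: 26.6
gripper_force: 60.2
clock: 6.05
eef_pos: [565.5, 311.6, 144.7]
eef_rot: [0.989, 0.145, -0.001, 0.0]
wrist_force: [0.7, 0.1, -5.0]
opening: 27.2
gripper_force: 60.1
[-0.03 -0.02  0.97] 27.218704190340024
[245.5, 172.2] [246.0, 165.2]
[457.8  93.1  64. ]
```

View pics/side4.png

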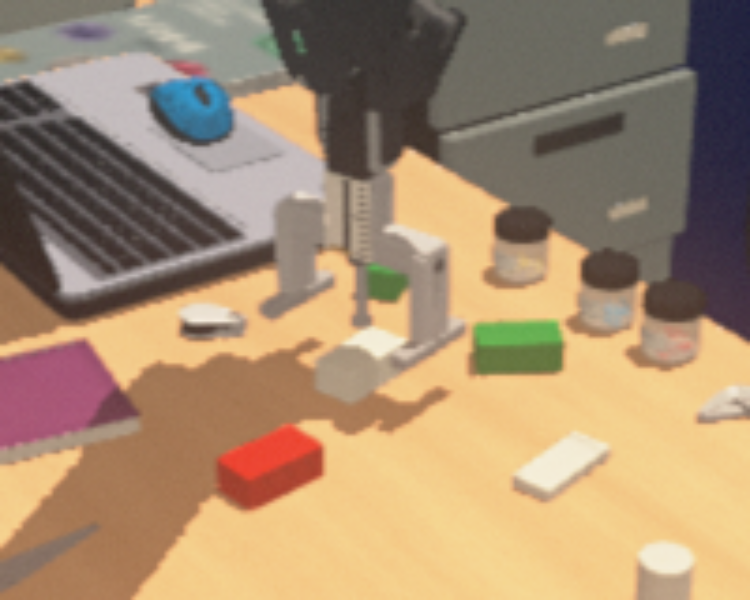

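The foot is at crop (361,318), which agrees with the predicted (246,165), and it's centred over the block at crop (365,355). I'll lower it slowly.

```bash
python3 -m jog '[[-0.03,0,0.25,0,0,0,1],[0,0,0.25,0,0,0,1],[0,0,0.2,0,0,0,1],[0,0,0.1,0,0,0,1],[0,0,0.05,0,0,0,1],[0,0,0,0,0,0,1],[0,0,0,0,0,0,1]]';python3 -m jog '[[0,0,0.05,0,0,0,1],[0,0,0.03,0,0,0,1],[0,0,0,0,0,0,1],[0,0,0,0,0,0,1]]'
```

```text
clock: 6.8
eef_pos: [564.5, 312.1, 111.4]
eef_rot: [0.989, 0.146, -0.0, 0.0]
wrist_force: [-1.1, -0.0, -4.4]
opening: 27.2
gripper_force: 60.4
clock: 7.2
eef_pos: [564.7, 312.3, 108.1]
eef_rot: [0.989, 0.146, 0.0, -0.0]
wrist_force: [-0.9, -1.1, -2.6]
opening: 27.1
gripper_force: 60.4
```

```bash
python3 -m jog '[[0,0,0.03,0,0,0,1],[0,0,0.02,0,0,0,1],[0,0,0,0,0,0,1],[0,0,0,0,0,0,1]]'
```

```text
clock: 7.6
eef_pos: [564.7, 312.3, 106.1]
eef_rot: [0.989, 0.146, 0.0, -0.0]
wrist_force: [-1.1, -0.7, -3.6]
opening: 27.2
gripper_force: 60.4
```

```bash
python3 -m jog '[[0,0,0.03,0,0,0,1],[0,0,0.02,0,0,0,1],[0,0,0,0,0,0,1],[0,0,0,0,0,0,1]]'
```

```text
clock: 8.0
eef_pos: [565.1, 312.4, 106.0]
eef_rot: [0.989, 0.146, 0.0, 0.0]
wrist_force: [-3.8, -3.6, 11.7]
opening: 27.2
gripper_force: 62.5
```

Contact: z has stopped at 106.0 and the force is upward. I'll back off the preload slightly, open gradually, and retreat.

```bash
python3 -m jog '[[0,0,-0.03,0,0,0,1],[0,0,0,0,0,0,1],[0,0,0,0,0,0,0.2],[0,0,0,0,0,0,0],[0,0,0,0,0,0,-0.5],[0,0,0,0,0,0,-1],[0,0,0,0,0,0,-1],[0,0,0,0,0,0,-1]]'; python3 -m jog '[[0,0,0,0,0,0,-1],[0,0,-0.3,0,0,0,-1],[0,0,-0.6,0,0,0,-1],[0,0,-0.9,0,0,0,-1],[0,0,-0.9,0,0,0,-1],[0,0,-0.6,0,0,0,-1],[0,0,0,0,0,0,-1],[0,0,0,0,0,0,-1]]'; python3 - <<'E'
from h import *
c=robot.camera("side")
for p in([564,312,0],[564,312,22],[564,312,118]):print(proj(c,p))
print("grip",cent(c,c["image"].max(2)<135,(230,115,266,140),118))
cv2.imwrite("pics/side5.png",cv2.resize(c["image"][80:240,150:350],(750,600))[:,:,::-1])
E
```

```text
clock: 8.8
eef_pos: [564.7, 312.4, 105.3]
eef_rot: [0.989, 0.146, 0.0, -0.0]
wrist_force: [-0.3, -0.3, -0.1]
opening: 85.5
gripper_force: 0.0
clock: 9.6
eef_pos: [564.8, 312.4, 238.1]
eef_rot: [0.989, 0.146, 0.001, -0.0]
wrist_force: [-0.1, -0.2, 0.2]
opening: 85.4
gripper_force: 0.0
[245.6, 180.6]
[245.5, 172.2]
[244.7, 133.6]
grip ((244.863436123348, 132.77092511013217), 227, array([566.8, 315.5, 118. ]))
```

View pics/side5.png

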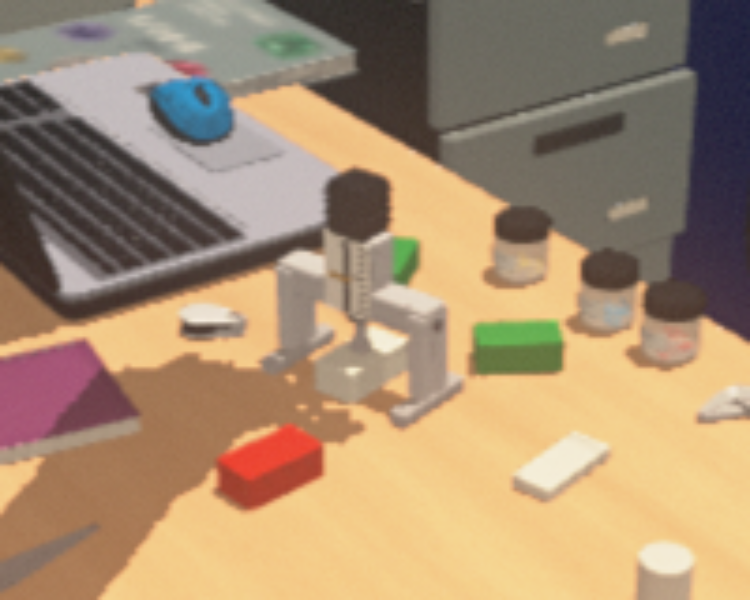

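The gauge stands astride the block. Its foot is at crop (360,345), centred on the block's top, and the pointer is raised on the scale. The gripper is clear of everything, so I'll hand in.

```bash
python3 -c "
from cell import robot
print(robot.job_done())"
```

```text
the job is handed in; nothing more can be done
None
```

The gauge is standing astride the stone block with its foot centred on the block's top, set down gently; the gripper is clear and the job was handed in at about 10 s, with no verdict returned.

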